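# Pull out the slicing tray and seat its board on the pin

### The arm

A 6-joint arm with a two-finger parallel gripper is mounted at the origin on a cart in front of the work surface, level with it; the furniture and walls round the work are solid. World frame = base frame: x ahead of the robot, y to its left, z up, the work surface at z = 0. Lengths are in m, angles in rad, forces in N, time in s.
With the tool pointing down it reaches from about 0.3 to 0.875 m from the base axis. Payload 6.4 kg.
Tool frame: the origin (TCP) lies on the mounting face of the last link; the fingertips stand 173 mm ahead of it and the grasp point (between the pads) lies 155 mm ahead of it (ctrl.grip_point_offset is the distance from the TCP to the grasp point, in m); z points along the fingers, y is the line along which they close (so a half turn about z gives the same grasp; the last joint's range is limited). The gripper opens to 85 mm and grips with 20 to 120 N. Pads are 22 mm wide; open, the fingers measure 114 mm over their backs; the gripper's body (76 mm by 85 mm) begins 54 mm behind the grasp point. The pads swing forward as they close: fully open they stand 13 mm farther back than shut.
Start: joints at [-1.32, 0.181, 1.607, -0, 1.354, -0.206], TCP at [0.254, -0.516, 0.405] pointing down, gripper open.
Joint ranges: [-2.99, 2.99], [-0.89, 2.07], [0.3, 2.58], [-1.14, 4.28], [0, 2.63], [-3.12, 3.12]. Speed limits (rad/s): [2.57, 2.57, 3.01, 3.14, 3.14, 3.14].

### API

Orientations are given as a unit quaternion [w, x, y, z].
In Python, from bench import status, imaging, ctrl, models gives the robot as it stands.
- The arm moves only by the tool send_rows, never from a script. Its argument "commands" is a list that holds one entry, the list of rows, each a list of 6 numbers: the shift along the tool's x, y, z normalised to -1 to 1, where 1 is 3 cm, then the turn, a rotation vector about the tool's x, y, z normalised to -1 to 1, where 1 is 0.1 rad. A call has 1 to 8 rows; each row shifts and turns the commanded pose from where the row before left it, along the tool's axes as they then stand; what a row does not reach is not made up. A row lasts 1/12 s, in which the tool goes at most 41.7 mm and 7.16 degrees, less where a joint would pass 70% of its speed; a pose out of reach is approached as far as the arm can. A call with a number of a shift or a turn outside -1 to 1 is refused whole. A call with a gripper value outside its range is refused whole. "jaw" is the opening, from 0 (shut) to 1 (fully open), set as the call begins (left out, the last holds). The fingers move at their own pace and stop on an object; the grip force is fixed at half the most. Time passes only in rows, so rows that do not move let the fingers close. It gives the time, the measured TCP pose, the force, the opening and the grip force at its end, in the units of the state.
- status.get_obs(): the state, without advancing time (a new reading comes with each control period).
- imaging.camera(name): name is "scene" or "top"; returns a dict with "image" (384x512x3 uint8, blue, green, red), "depth" (384x512 float32, m along the optical axis (not along the pixel's ray), 0 where there is no reading), "mtx" (3x3 intrinsics, pixels), "pose" (4x4, takes a point from camera to world coordinates). Camera axes: x right, y down, z forward; pixel columns grow to the right and rows downward; lengths in m; the calibration is good to about 2 mm. A picture is of the moment at which its call begins.
- ctrl.hand_in(): hands the job in; it is judged then, once.
Trained networks look in a picture, given as the dict that the camera call returned (one of the last four; its "shot" number tells which), for a name from the list of things; names that differ only in an ending like _2 or _b are one class to them, and where a whole thing is asked for, a point or a joint stands for the part that bears it (a point fixed in the world has none). Each returns a list of dicts, best first, with "confidence" (0 to 1); they miss things now and then, are a little off and sometimes report something else, mostly with a low value. They report only what shows in the picture. A call takes as long as a camera call.
- models.recognise(picture, name): "centre" ([column, row] in pixels, amid what is visible of it).
- models.regions_of(picture, name): "region" (384x512 bool, what is visible of it) and "centre" ([column, row] in pixels, amid what is visible of it).
The state is a dict: "time_s": time; "q": joint angles; "dq": joint speeds; "joint_efforts": joint torques, N m; "eef_pos": TCP position; "eef_rot": TCP orientation; "wrist_force": force on the tool from outside, world axes, zero at the start; "torque": the same for the moment, N m; "opening": opening from 0.0 (shut) to 1.0 (fully open); "grasp_force": force on a finger pad.
Only numpy, scipy, OpenCV 4.12 (cv2) and the standard library are available. Lean on these libraries where they do the work, as an engineer would, in place of code of your own. Each camera call takes 0.05 s, during which the arm holds its last target. There are 200 camera calls.

### The job

Pull the tray of the low wooden unit out by its handle, all the way to its stop. The slicing board in it has slipped and rides on top of its locating pin: slide the board straight back, away from the tray's front, without lifting it out of the tray, until its hole drops over the pin and it lies flat. Leave the tray fully out, and leave the cup and the tin standing on the unit where they are.

Things in the scene. Friction and masses are not known exactly. Their poses are not given: they have to be found in the camera images.
- tray (a joint): how far the tray is pulled out of the unit, m: 0 shut, 0.155 at its stop. It runs level, along the unit's own -x (towards the robot), against about 5 N of sliding friction and stays where it is left; pushing on the pin or front with more than that shoves it back in.
- unit: low pale wooden drawer unit fixed on the worktop, 215 deep (x) x 190 wide (y) x 74 high mm; origin at the centre of its underside, on the worktop; x points into the unit, away from its open front, whose plane is at x = -0.1075 m. The tray's overlay front is 186 wide, spans heights 10 to 60 mm above the worktop, and its outer face lies 13 mm before that plane when shut.
- tray_handle (a point): middle of the tray's dark steel bow handle: a level round bar 10 mm thick, about 100 mm long along y, 48 mm above the worktop, its centre 40 mm before the outer face of the tray front (35 mm free gap behind the bar). Moves with the tray; x points into the unit.
- tray_pin (a point): foot of the upright steel pin, on the tray's floor: 16 mm thick, 9 mm high with a bevelled tip. Moves with the tray; axes as the unit's. The tray's floor is 17 mm above the worktop; inside it is 148 mm wide; its front's inner face is 136 mm before the pin, the inside of its rear wall 61 mm behind it; side walls rise 21 mm above the floor. With the tray at its stop the pin stands 20 mm before the unit's front plane.
- board_centre (a point): centre (half-way through the thickness) of the loose wooden board, 105 (x) x 140 (y) x 12 mm, 0.2 kg, z its upward face normal, x roughly into the unit. A round hole 26 mm wide goes through its middle. At the start it lies in the tray 20 to 45 mm too near the tray's front, its rear part propped on the pin; the tray's side walls guide it with 4 mm play each side. Seated, its centre is 6 mm above the tray floor, over the pin.
- cup: small pale striped cup with a handle, 60x83x51 mm, loose, standing on top of the unit; origin under it
- tin: small food tin, 76 mm wide, 58 mm high, loose, standing on top of the unit; origin at the centre of its underside

How it is judged:
By the outcome, as a careful person would: the job done as asked, in the order asked, and still so for the second after the job is handed in, with the robot touching nothing.
It also fails if it takes over 42 s, if anything falls off the work surface, if the arm or the gripper's body presses on something with over 40 N, if the wrist force passes 120 N, or if a joint passes its speed limit or range.

## Working session

There is one attempt and no reset: what is moved stays moved. The work goes in short steps, Python scripts to look and compute and a tool call to move; the robot and the scene stay as the last step left them, time stands still between calls to the robot, and variables do not carry over. Pictures are saved under pics/ and viewed, at most 10 in all, crops included, and the job is handed in when it is done.

Besides the shell and the picture viewer there is one more tool, called by a JSON object that holds its "fn" and its "kwargs", one argument or row to a line. send_rows: Moves the arm, as the interface text tells. Its arguments: {"type":"object","properties":{"commands":{"type":"array"},"jaw":{"type":"number"}},"required":["commands"]}

```bash
mkdir -p pics
cat > h.py <<'E'
import numpy as np, cv2
from bench import status, imaging, ctrl, models
def cloud(p):
    d=p["depth"];K=p["mtx"];v,u=np.indices(d.shape)
    P=np.stack([(u-K[0,2])*d/K[0,0],(v-K[1,2])*d/K[1,1],d],-1)
    W=P@p["pose"][:3,:3].T+p["pose"][:3,3]; W[d==0]=np.nan
    return W
E
python3 - <<'E'
from h import *
o=status.get_obs();print(o["eef_pos"],o["eef_rot"],o["wrist_force"],o["time_s"],ctrl.grip_point_offset)
ims=[]
for n in("scene","top"):
    p=imaging.camera(n);ims.append(p["image"]);W=cloud(p);print(n,p["pose"][:3,3].round(2))
    for t in("unit","tray_handle","tray","cup","tin","board_centre"):
        for r in models.regions_of(p,t)[:2]:
            q=W[r["region"]];q=q[~np.isnan(q[:,0])]
            print(t,round(r["confidence"],2),np.round(r["centre"]),r["region"].sum(),np.nanmedian(q,0).round(3) if len(q) else None, np.percentile(q,[3,97],0).round(3).tolist() if len(q) else None)
cv2.imwrite("pics/a.png",cv2.resize(np.vstack(ims),None,fx=.78,fy=.78))
E
```

```text
[ 0.25355862 -0.51579394  0.40378411] [-8.66599400e-04  9.74032504e-01  2.26406559e-01 -2.28879424e-05] [ 0.51039775 -0.43564581 -0.33434937] 0.0 0.1547
scene [ 0.02 -0.27  0.49]
unit 0.82 [272. 207.] 4959 [0.661 0.024 0.059] [[0.589, -0.042, 0.014], [0.835, 0.149, 0.074]]
tray_handle 0.57 [254. 222.] 1725 [0.628 0.057 0.047] [[0.584, -0.022, 0.016], [0.645, 0.152, 0.059]]
tray 0.67 [254. 221.] 1675 [0.628 0.057 0.048] [[0.585, -0.022, 0.016], [0.642, 0.151, 0.059]]
cup 0.63 [255. 172.] 732 [0.716 0.102 0.108] [[0.692, 0.078, 0.072], [0.829, 0.135, 0.123]]
tin 0.66 [296. 180.] 1234 [0.707 0.009 0.116] [[0.693, -0.02, 0.074], [0.763, 0.047, 0.13]]
board_centre 0.62 [265. 214.] 126 [0.693 0.067 0.025] [[0.687, 0.011, 0.021], [0.698, 0.124, 0.028]]
top [0.6  0.09 0.9 ]
unit 0.84 [274. 173.] 9117 [0.745 0.063 0.073] [[0.599, -0.032, 0.028], [0.856, 0.149, 0.076]]
tray_handle 0.97 [274. 228.] 1373 [0.633 0.069 0.053] [[0.587, -0.015, 0.001], [0.653, 0.147, 0.062]]
tray 0.72 [268. 232.] 1395 [0.633 0.071 0.053] [[0.587, -0.013, -0.0], [0.654, 0.149, 0.062]]
cup 0.95 [251. 180.] 858 [0.73  0.105 0.094] [[0.7, 0.079, 0.08], [0.759, 0.131, 0.125]]
tin 0.73 [300. 179.] 1400 [0.728 0.018 0.128] [[0.696, -0.015, 0.077], [0.763, 0.05, 0.132]]
```

View pics/a.png

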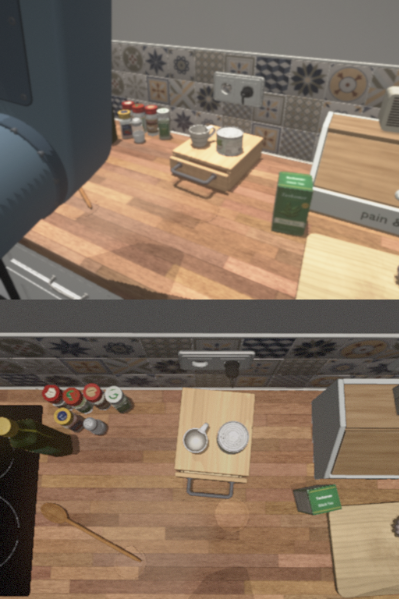

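The pictures show the unit on the worktop with a slight yaw. In the top view (lower half), the handle is at about (209,490), and the cup and tin are at (196,440) and (233,437) on top of the unit. The tray is near shut. Next I fit the unit's pose and the handle.

Run:
```python
from h import *
p=imaging.camera("top");W=cloud(p)
m=(W[...,0]>.55)&(W[...,0]<.9)&(W[...,1]>-.08)&(W[...,1]<.2)
t=W[m&(abs(W[...,2]-.0745)<.005)][:,:2]
r=cv2.minAreaRect((t*1000).astype(np.float32));print("top rect",r,len(t))
u=models.regions_of(p,"unit")[0]["region"]
h=W[m&(W[...,0]<.64)&(W[...,2]>.03)&(W[...,2]<.066)]
a=[]
for x in np.arange(.56,.66,.006):
    s=h[(h[:,0]>=x)&(h[:,0]<x+.006)]
    if len(s):print(x.round(3),len(s),s.min(0).round(3),s.max(0).round(3),s.mean(0).round(3))
b=h[(h[:,0]<.6)]
for y in np.arange(-.03,.17,.01):
    s=h[(h[:,1]>=y)&(h[:,1]<y+.01)]
    if len(s):print("y",y.round(3),s[:,0].min().round(4),np.sort(s[:,0])[:6].round(3), s[:,2].max().round(3))
c=p["image"][200:330,200:340];cv2.imwrite("pics/b.png",cv2.resize(c,None,fx=4,fy=4))
```

```text
top rect ((769.5089111328125, 61.115501403808594), (278.5906066894531, 253.0876007080078), 89.50851440429688) 7946
0.578 7 [0.584 0.023 0.047] [0.584 0.035 0.051] [0.584 0.029 0.049]
0.584 92 [0.585 0.013 0.047] [0.59  0.099 0.055] [0.588 0.049 0.051]
0.59 145 [0.591 0.013 0.046] [0.596 0.125 0.057] [0.593 0.072 0.052]
0.596 62 [0.597 0.013 0.046] [0.601 0.129 0.054] [0.599 0.087 0.051]
0.602 30 [0.603 0.011 0.049] [0.607 0.129 0.055] [0.605 0.07  0.051]
0.608 30 [0.609 0.011 0.049] [0.613 0.129 0.054] [0.611 0.07  0.051]
0.614 30 [0.615 0.011 0.048] [0.619 0.129 0.054] [0.617 0.07  0.052]
0.62 53 [ 0.621 -0.022  0.032] [0.626 0.129 0.06 ] [0.624 0.037 0.052]
0.626 128 [ 0.627 -0.025  0.034] [0.632 0.127 0.063] [0.629 0.027 0.056]
0.632 217 [ 0.633 -0.025  0.031] [0.638 0.136 0.063] [0.635 0.054 0.058]
0.638 70 [0.638 0.017 0.04 ] [0.639 0.156 0.064] [0.639 0.086 0.059]
y -0.03 0.6238 [0.624 0.625 0.625 0.627 0.627 0.627] 0.063
y -0.02 0.6239 [0.624 0.625 0.625 0.625 0.625 0.625] 0.062
y -0.01 0.6253 [0.625 0.625 0.625 0.625 0.625 0.626] 0.061
y 0.0 0.6233 [0.623 0.623 0.625 0.625 0.
[... 159 characters left out ...]
 0.584 0.586 0.586 0.586] 0.062
y 0.04 0.5855 [0.585 0.585 0.586 0.586 0.586 0.588] 0.062
y 0.05 0.5855 [0.585 0.585 0.585 0.587 0.587 0.588] 0.062
y 0.06 0.5874 [0.587 0.587 0.587 0.587 0.587 0.589] 0.062
y 0.07 0.5874 [0.587 0.587 0.587 0.587 0.589 0.589] 0.062
y 0.08 0.5893 [0.589 0.589 0.589 0.589 0.589 0.591] 0.061
y 0.09 0.5893 [0.589 0.589 0.589 0.589 0.589 0.591] 0.063
y 0.1 0.5912 [0.591 0.591 0.591 0.591 0.591 0.593] 0.063
y 0.11 0.5912 [0.591 0.591 0.591 0.591 0.591 0.593] 0.064
y 0.12 0.5931 [0.593 0.593 0.595 0.595 0.595 0.597] 0.06
y 0.13 0.6349 [0.635 0.637 0.637 0.638 0.639 0.639] 0.06
y 0.14 0.6386 [0.639 0.639 0.639 0.639 0.639] 0.058
y 0.15 0.6391 [0.639 0.639 0.639] 0.046
```

View pics/b.png

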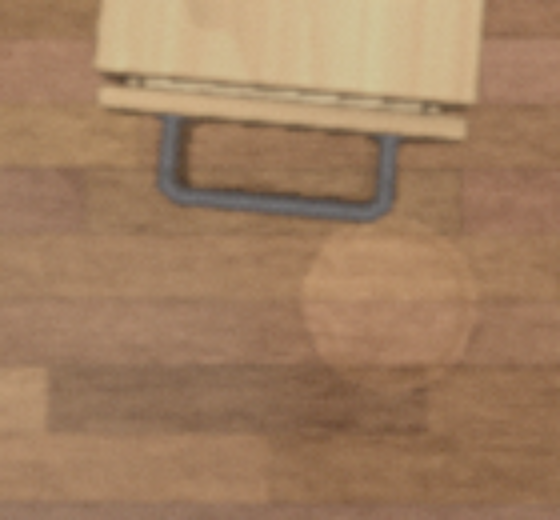

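The handle bar's centre is near (0.593, 0.07, 0.048), which fits the given height. The unit's yaw is about -0.085 rad. I'll move above the handle with the tool's y along the pull direction.

{"fn": "send_rows", "kwargs": {
  "commands": [
    [[0.78,-0.52,0,0,0,0],[0.78,-0.52,0,0,0,0],[0.78,-0.52,0,0,0,0],[0.78,-0.52,0,0,0,0],[0.78,-0.52,0,0,0,0],[0.78,-0.52,0,0,0,0],[0.78,-0.52,0,0,0,0],[0.78,-0.52,0,0,0,0]]
  ],
  "jaw": 0.4
}}

```text
time_s: 1.47
eef_pos: [0.367, -0.3202, 0.4049]
eef_rot: [0.0, 0.974, 0.226, 0.0]
wrist_force: [-0.1, 0.6, -0.1]
opening: 0.402
grasp_force: 0.0
```

{"fn": "send_rows", "kwargs": {
  "commands": [
    [[0.78,-0.52,0,0,0,0],[0.78,-0.52,0,0,0,0],[0.78,-0.52,0,0,0,0],[0.78,-0.52,0,0,0,0],[0.78,-0.52,0,0,0,0],[0.78,-0.52,0,0,0,0],[0.78,-0.52,0,0,0,0],[0.78,-0.52,0,0,0,0]]
  ]
}}

```text
time_s: 2.13
eef_pos: [0.4801, -0.1256, 0.4049]
eef_rot: [0.0, 0.974, 0.226, 0.0]
wrist_force: [1.1, -0.7, 0.1]
opening: 0.398
grasp_force: 0.0
```

{"fn": "send_rows", "kwargs": {
  "commands": [
    [[0.78,-0.52,0,0,0,0],[0.78,-0.52,0,0,0,0],[0.78,-0.52,0,0,0,0],[0.78,-0.52,0,0,0,0],[0.78,-0.52,0,0,0,0],[0.78,-0.52,0,0,0,0],[0.78,-0.52,0,0,0,0],[0.78,-0.52,0,0,0,0]]
  ]
}}

```text
time_s: 2.8
eef_pos: [0.5931, 0.0691, 0.4047]
eef_rot: [0.0, 0.974, 0.226, 0.0]
wrist_force: [0.4, -0.7, -0.1]
opening: 0.398
grasp_force: 0.0
```

{"fn": "send_rows", "kwargs": {
  "commands": [
    [[0,0,0.5,0,0,-1],[0,0,0.5,0,0,-1],[0,0,0.5,0,0,-1],[0,0,0.5,0,0,-1],[0,0,0.5,0,0,-1],[0,0,0.5,0,0,-1],[0,0,0.5,0,0,-1],[0,0,0,0,0,-1]]
  ]
}}

```text
time_s: 3.47
eef_pos: [0.5912, 0.0677, 0.2961]
eef_rot: [-0.002, 0.808, 0.59, -0.002]
wrist_force: [0.5, -0.7, 0.1]
opening: 0.402
grasp_force: 0.0
```

{"fn": "send_rows", "kwargs": {
  "commands": [
    [[0,0,0,0,0,-1],[0,0,0,0,0,-1],[0,0,0,0,0,-0.3],[0,0,0,0,0,0],[0,0,0,0,0,0]]
  ]
}}

```text
time_s: 3.88
eef_pos: [0.5925, 0.0676, 0.2997]
eef_rot: [0.0, 0.737, 0.676, 0.0]
wrist_force: [-0.5, -0.2, 0.3]
opening: 0.396
grasp_force: 0.0
```

Run:
```python
from h import *
from scipy.spatial.transform import Rotation as R
o=status.get_obs();Rm=R.from_quat(o["eef_rot"],scalar_first=True).as_matrix()
print(o["eef_pos"],o["opening"],o["time_s"],o["wrist_force"]);print(Rm.round(3))
d=np.array([.5925,.068,.2025])-o["eef_pos"];print("tool shift to grasp mm",(Rm.T@d*1000).round(1))
p=imaging.camera("scene");W=cloud(p)
m=(W[...,0]>.575)&(W[...,0]<.625)&(W[...,1]>.02)&(W[...,1]<.12)&(W[...,2]>.043)&(W[...,2]<.06)
b=W[m];print(len(b),np.polyfit(b[:,1],b[:,0],1),b.mean(0))
cv2.imwrite("pics/c.png",cv2.resize(p["image"][100:300,150:350],None,fx=3,fy=3))
```

```text
[0.59254484 0.06764338 0.29969908] 0.39627467856634957 3.8833 [-0.54684139 -0.16382702  0.2687166 ]
[[ 0.085  0.996  0.   ]
 [ 0.996 -0.085 -0.   ]
 [-0.     0.    -1.   ]]
tool shift to grasp mm [ 0.4 -0.1 97.2]
222 [0.07171196 0.58314709] [0.58802725 0.06805231 0.049513  ]
```

View pics/c.png

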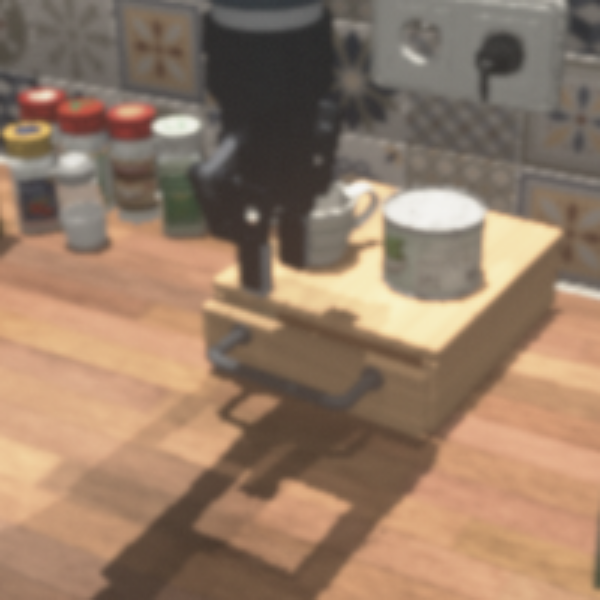

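The picture shows the open gripper above the unit with the bar just below and in front of it at about (285,385). The measured shift to the grasp is 97 mm straight down, so I descend and grip.

{"fn": "send_rows", "kwargs": {
  "commands": [
    [[0,0,0.6,0,0,0],[0,0,0.6,0,0,0],[0,0,0.6,0,0,0],[0,0,0.6,0,0,0],[0,0,0.5,0,0,0],[0,0,0.3,0,0,0],[0,0,0,0,0,0]]
  ]
}}

```text
time_s: 4.52
eef_pos: [0.5915, 0.0677, 0.2015]
eef_rot: [-0.001, 0.736, 0.677, -0.001]
wrist_force: [0.3, 1.2, 0.2]
opening: 0.398
grasp_force: 0.0
```

{"fn": "send_rows", "kwargs": {
  "commands": [
    [[0,0,0,0,0,0],[0,0,0,0,0,0],[0,0,0,0,0,0],[0,0,0,0,0,0],[0,0,0,0,0,0],[0,0,0,0,0,0]]
  ],
  "jaw": 0
}}

```text
time_s: 5.02
eef_pos: [0.5928, 0.0677, 0.2047]
eef_rot: [0.0, 0.736, 0.677, 0.0]
wrist_force: [-3.5, 0.4, 5.7]
opening: 0.094
grasp_force: 58.9
```

{"fn": "send_rows", "kwargs": {
  "commands": [
    [[0,-0.3,0,0,0,0],[0,-0.5,0,0,0,0],[0,-0.6,0,0,0,0],[0,-0.6,0,0,0,0],[0,-0.6,0,0,0,0],[0,-0.6,0,0,0,0],[0,-0.6,0,0,0,0],[0,-0.4,0,0,0,0]]
  ]
}}

```text
time_s: 5.68
eef_pos: [0.4671, 0.0785, 0.2047]
eef_rot: [0.002, 0.736, 0.677, 0.002]
wrist_force: [5.4, 2.3, -2.6]
opening: 0.089
grasp_force: 60.4
```

{"fn": "send_rows", "kwargs": {
  "commands": [
    [[0,-0.2,0,0,0,0],[0,-0.1,0,0,0,0],[0,-0.1,0,0,0,0],[0,0,0,0,0,0]]
  ]
}}

```text
time_s: 6.02
eef_pos: [0.4559, 0.0795, 0.2047]
eef_rot: [0.001, 0.736, 0.677, 0.002]
wrist_force: [1.7, 4.4, 5.1]
opening: 0.09
grasp_force: 61.1
```

{"fn": "send_rows", "kwargs": {
  "commands": [
    [[0,-0.1,0,0,0,0],[0,-0.1,0,0,0,0],[0,-0.1,0,0,0,0],[0,0,0,0,0,0]]
  ]
}}

```text
time_s: 6.35
eef_pos: [0.4472, 0.0802, 0.2047]
eef_rot: [0.001, 0.736, 0.677, 0.002]
wrist_force: [2.8, 4.8, 4.5]
opening: 0.09
grasp_force: 61.1
```

{"fn": "send_rows", "kwargs": {
  "commands": [
    [[0,-0.1,0,0,0,0],[0,-0.1,0,0,0,0],[0,0,0,0,0,0]]
  ]
}}

```text
time_s: 6.6
eef_pos: [0.4412, 0.0807, 0.2047]
eef_rot: [0.001, 0.736, 0.677, 0.002]
wrist_force: [2.9, 4.7, 5.0]
opening: 0.089
grasp_force: 61.1
```

{"fn": "send_rows", "kwargs": {
  "commands": [
    [[0,-0.1,0,0,0,0],[0,-0.05,0,0,0,0],[0,0,0,0,0,0]]
  ]
}}

```text
time_s: 6.85
eef_pos: [0.4388, 0.0809, 0.2048]
eef_rot: [0.004, 0.737, 0.676, 0.004]
wrist_force: [16.4, 5.5, -11.4]
opening: 0.093
grasp_force: 59.4
```

{"fn": "send_rows", "kwargs": {
  "commands": [
    [[0,-0.1,0,0,0,0],[0,-0.05,0,0,0,0],[0,0,0,0,0,0]]
  ]
}}

```text
time_s: 7.1
eef_pos: [0.437, 0.0809, 0.205]
eef_rot: [0.007, 0.737, 0.676, 0.008]
wrist_force: [35.3, 6.2, -35.7]
opening: 0.094
grasp_force: 58.0
```

The force has jumped to 35 N, so the tray is at its stop. I'll relax the arm, release the handle and lift off.

{"fn": "send_rows", "kwargs": {
  "commands": [
    [[0,0.12,0,0,0,0],[0,0,0,0,0,0]]
  ]
}}

```text
time_s: 7.27
eef_pos: [0.4387, 0.0808, 0.2048]
eef_rot: [0.004, 0.737, 0.676, 0.005]
wrist_force: [19.1, 5.8, -14.4]
opening: 0.089
grasp_force: 60.4
```

{"fn": "send_rows", "kwargs": {
  "commands": [
    [[0,0,0,0,0,0],[0,0,0,0,0,0],[0,0,0,0,0,0],[0,0,0,0,0,0]]
  ],
  "jaw": 0.35
}}

```text
time_s: 7.6
eef_pos: [0.4341, 0.0809, 0.2033]
eef_rot: [-0.001, 0.736, 0.677, -0.001]
wrist_force: [0.6, 1.1, -0.1]
opening: 0.35
grasp_force: 0.0
```

{"fn": "send_rows", "kwargs": {
  "commands": [
    [[0,0,-0.4,0,0,0],[0,0,-0.8,0,0,0],[0,0,-0.8,0,0,0],[0,0,-0.8,0,0,0],[0,-1,-0.6,0,0,0],[0,-1,0,0,0,0],[0,-1,0,0,0,0],[0,0,0,0,0,0]]
  ]
}}

```text
time_s: 8.27
eef_pos: [0.3401, 0.0893, 0.3042]
eef_rot: [-0.002, 0.736, 0.677, -0.002]
wrist_force: [-1.1, 0.4, -0.3]
opening: 0.347
grasp_force: 0.0
```

```bash
cat > look.py <<'E'
from h import *
import sys
o=status.get_obs();print(o["eef_pos"].round(4) if hasattr(o["eef_pos"],'round') else o["eef_pos"],o["time_s"],o["wrist_force"])
p=imaging.camera("top");W=cloud(p)
for t in("board_centre","tray_handle","cup","tin"):
    for r in models.regions_of(p,t)[:1]:
        q=W[r["region"]];q=q[~np.isnan(q[:,0])]
        print(t,round(r["confidence"],2),np.round(r["centre"]),np.median(q,0).round(3),np.percentile(q,[3,97],0).round(3).tolist())
uy=np.array([.085,.996]);ux=np.array([.996,-.085])
O=np.array([.4385,.081])   # bar centre at stop
L=(W[...,:2]-O)
X=L@ux;Y=L@uy
for y in(-.045,-.02,.02,.045):   # profile along unit x
    s=(abs(Y-y)<.004)
    print(y,[(round(a*1000),round(float(np.nanmedian(W[...,2][s&(abs(X-a)<.003)]))*1000 if 0 else float(np.nanmedian(W[...,2][s&(abs(X-a)<.003)])*1000))) for a in np.arange(0,.26,.006) if (s&(abs(X-a)<.003)).any()])
cv2.imwrite("pics/%s.png"%sys.argv[1],cv2.resize(p["image"][150:350,180:380],None,fx=3,fy=3))
E
python3 look.py d
```

```text
[0.3401 0.0893 0.3042] 8.2667 [-1.06725257  0.41396332 -0.34323259]
tray_handle 0.7 [270. 293.] [0.508 0.078 0.019] [[0.441, -0.004, 0.014], [0.624, 0.154, 0.06]]
cup 0.58 [249. 179.] [0.731 0.105 0.094] [[0.7, 0.08, 0.079], [0.761, 0.132, 0.125]]
tin 0.56 [298. 177.] [0.729 0.018 0.129] [[0.696, -0.015, 0.084], [0.764, 0.05, 0.132]]
-0.045 [(0, 50), (6, 50), (12, 0), (18, 0), (24, 0), (30, 0), (36, 50), (42, 55), (48, 59), (54, 51), (60, 18), (66, 16), (72, 16), (78, 17), (84, 16), (90, 17), (96, 17), (102, 17), (108, 29), (114, 31), (120, 31), (126, 31), (132, 31), (138, 33), (144, 33), (150, 32), (156, 34), (162, 35), (168, 36), (174, 36), (180, 37), (186, 38), (192, 39), (198, 39), (204, 39), (210, 41), (216, 73), (222, 74), (228, 74), (234, 74), (240, 73), (246, 73), (252, 74), (258, 76)]
-0.02 [(0, 50), (6, 2), (12, 0), (18, -1), (24, -1), (30, 0), (42, 59), (48, 60), (54, 41), (60, 16), (66, 17), (72, 17), (78, 16), (84, 16), (90, 16), (96, 16), (102, 16), (108, 29), (114, 30), (120, 30), (126, 32), (132, 31), (138, 31), (144, 33), (150, 34), (156, 34), (162, 35), (168, 35), (
[... 398 characters left out ...]
, (138, 32), (144, 33), (150, 33), (156, 34), (162, 36), (168, 36), (174, 37), (180, 38), (186, 38), (192, 39), (198, 39), (204, 40), (210, 65), (216, 73), (222, 74), (228, 73), (234, 75), (240, 74), (246, 74), (252, 74), (258, 74)]
0.045 [(0, 50), (6, 47), (12, 0), (18, 0), (24, 0), (30, 0), (36, -1), (42, 57), (48, 59), (54, 45), (60, 17), (66, 16), (72, 16), (78, 16), (84, 17), (90, 16), (96, 17), (102, 17), (108, 29), (114, 30), (120, 31), (126, 31), (132, 32), (138, 32), (144, 32), (150, 34), (156, 34), (162, 35), (168, 36), (174, 37), (180, 37), (186, 39), (192, 38), (198, 38), (204, 40), (210, 40), (216, 73), (222, 74), (228, 74), (234, 74), (240, 74), (246, 73), (252, 75), (258, 75)]
```

View pics/d.png

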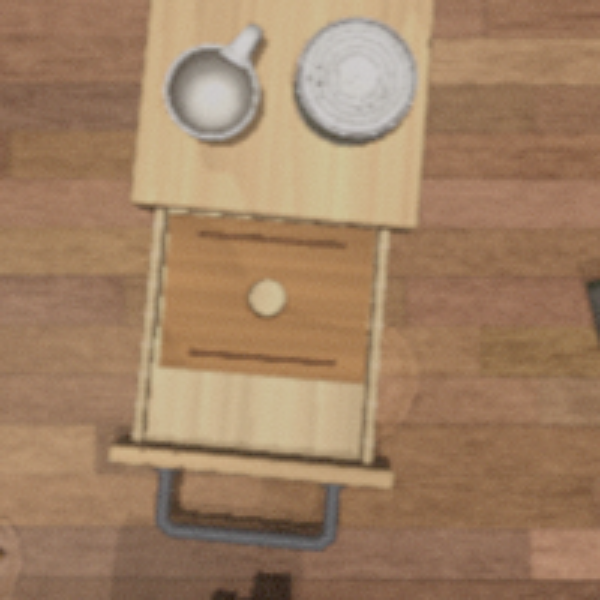

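The tray is out. The board's front edge is at about row 372 in the picture, 106 mm beyond the bar axis, square to the tray and propped at the rear. The pin should lie about 188 mm from the bar, so the seated front edge is at about 136 mm. I'll turn the tool 90°, shut the jaw and go down between the tray front and the board.

{"fn": "send_rows", "kwargs": {
  "commands": [
    [[0.1,1,0,0,0,0],[0,1,0,0,0,0],[0,1,0,0,0,0],[0,1,0,0,0,0],[0,1,0,0,0,0],[0,0.95,0,0,0,0]]
  ],
  "jaw": 0
}}

```text
time_s: 9.02
eef_pos: [0.5256, 0.0761, 0.3047]
eef_rot: [-0.0, 0.736, 0.677, -0.0]
wrist_force: [0.6, -0.3, -0.1]
opening: 0.001
grasp_force: 0.0
```

{"fn": "send_rows", "kwargs": {
  "commands": [
    [[0,0,0,0,0,1],[0,0,0,0,0,1],[0,0,0,0,0,1],[0,0,0,0,0,1],[0,0,0,0,0,1],[0,0,0,0,0,1],[0,0,0,0,0,1],[0,0,0,0,0,1]]
  ]
}}

```text
time_s: 9.68
eef_pos: [0.524, 0.0763, 0.3048]
eef_rot: [-0.0, 0.942, 0.334, -0.001]
wrist_force: [0.3, -0.1, 0.7]
opening: 0.001
grasp_force: 0.0
```

{"fn": "send_rows", "kwargs": {
  "commands": [
    [[0,0,0,0,0,1],[0,0,0,0,0,1],[0,0,0,0,0,1],[0,0,0,0,0,1],[0,0,0,0,0,1],[0,0,0,0,0,1],[0,0,0,0,0,1],[0,0,0,0,0,0.7]]
  ]
}}

```text
time_s: 10.35
eef_pos: [0.524, 0.0763, 0.3049]
eef_rot: [0.0, 0.999, -0.044, -0.001]
wrist_force: [-0.5, 0.2, -0.0]
opening: 0.0
grasp_force: 0.0
```

{"fn": "send_rows", "kwargs": {
  "commands": [
    [[0,0,0,0,0,0],[0,0,0,0,0,0],[0,0,0,0,0,0]]
  ]
}}

```text
time_s: 10.6
eef_pos: [0.5235, 0.0764, 0.3052]
eef_rot: [-0.0, 0.999, -0.041, -0.0]
wrist_force: [-0.2, 0.7, 0.2]
opening: 0.001
grasp_force: 0.0
```

Run:
```python
from h import *
from scipy.spatial.transform import Rotation as R
o=status.get_obs();Rm=R.from_quat(o["eef_rot"],scalar_first=True).as_matrix()
print(o["eef_pos"],o["opening"],o["q"]);print(Rm.round(3))
d=np.array([.5185,.0772,.195])-o["eef_pos"];print("tool shift mm",(Rm.T@d*1000).round(1))
```

```text
[0.52349717 0.07640311 0.30521699] 0.0005853516024878217 [-7.96171481e-02  1.93348709e-01  1.80865443e+00 -2.70990865e-05
  1.14030225e+00  1.57240260e+00]
[[ 0.997 -0.081 -0.001]
 [-0.081 -0.997  0.   ]
 [-0.001  0.    -1.   ]]
tool shift mm [ -5.   -0.4 110.2]
```

{"fn": "send_rows", "kwargs": {
  "commands": [
    [[-0.17,0,0.6,0,0,0],[0,0,0.6,0,0,0],[0,0,0.6,0,0,0],[0,0,0.6,0,0,0],[0,0,0.5,0,0,0],[0,0,0.3,0,0,0],[0,0,0.2,0,0,0],[0,0,0,0,0,0]]
  ]
}}

```text
time_s: 11.27
eef_pos: [0.5177, 0.0769, 0.2026]
eef_rot: [-0.0, 0.999, -0.041, -0.001]
wrist_force: [-0.1, -0.3, 0.2]
opening: 0.001
grasp_force: 0.0
```

{"fn": "send_rows", "kwargs": {
  "commands": [
    [[0,0,0.2,0,0,0],[0,0,0.1,0,0,0],[0,0,0,0,0,0]]
  ]
}}

```text
time_s: 11.52
eef_pos: [0.5181, 0.0769, 0.1946]
eef_rot: [0.0, 0.999, -0.042, 0.0]
wrist_force: [-0.7, -0.2, 0.3]
opening: -0.002
grasp_force: 0.0
```

{"fn": "send_rows", "kwargs": {
  "commands": [
    [[0.3,0,0,0,0,0],[0.2,0,0,0,0,0],[0.15,0,0,0,0,0],[0.15,0,0,0,0,0],[0.15,0,0,0,0,0],[0.1,0,0,0,0,0],[0.1,0,0,0,0,0]]
  ]
}}

```text
time_s: 12.1
eef_pos: [0.5527, 0.0741, 0.1947]
eef_rot: [-0.0, 0.999, -0.042, -0.0]
wrist_force: [-3.2, 1.7, 2.2]
opening: -0.005
grasp_force: 1.8
```

{"fn": "send_rows", "kwargs": {
  "commands": [
    [[0.05,0,0,0,0,0],[0.05,0,0,0,0,0],[0.05,0,0,0,0,0],[0.05,0,0,0,0,0],[0,0,0,0,0,0]]
  ]
}}

```text
time_s: 12.52
eef_pos: [0.5591, 0.0735, 0.1949]
eef_rot: [0.0, 0.999, -0.042, 0.001]
wrist_force: [0.5, 0.8, 0.3]
opening: -0.001
grasp_force: 0.0
```

```bash
python3 look.py e
```

```text
[0.5591 0.0735 0.1949] 12.5167 [0.47730815 0.8379252  0.27112405]
board_centre 0.61 [273. 226.] [0.626 0.066 0.028] [[0.601, 0.003, 0.025], [0.65, 0.132, 0.104]]
tray_handle 0.89 [269. 326.] [0.453 0.077 0.05 ] [[0.437, -0.007, 0.015], [0.648, 0.146, 0.054]]
cup 0.81 [251. 179.] [0.73  0.105 0.095] [[0.7, 0.08, 0.079], [0.76, 0.132, 0.125]]
tin 0.6 [297. 179.] [0.728 0.018 0.129] [[0.696, -0.015, 0.082], [0.763, 0.05, 0.132]]
-0.045 [(0, 50), (6, 49), (12, 0), (18, 0), (24, 0), (30, 457), (36, 454), (42, 449), (48, 445), (54, 441), (60, 437), (66, 433), (72, 429), (78, 425), (84, 421), (90, 417), (96, 412), (102, 409), (108, 404), (114, 400), (120, 396), (126, 392), (132, 388), (138, 384), (144, 380), (150, 375), (156, 369), (162, 360), (168, 31), (174, 29), (180, 28), (186, 29), (192, 29), (198, 29), (204, 29), (210, 30), (216, 74), (222, 74), (228, 75), (234, 74), (240, 74), (246, 74), (252, 74), (258, 74)]
-0.02 [(0, 50), (6, 49), (12, -1), (18, -1), (24, 0), (30, 458), (78, 352), (84, 362), (90, 370), (96, 374), (102, 378), (108, 380), (114, 382), (120, 382), (126, 382), (132, 38
[... 452 characters left out ...]
70), (156, 363), (162, 351), (168, 28), (174, 29), (180, 29), (186, 29), (192, 29), (198, 28), (204, 29), (210, 64), (216, 74), (222, 73), (228, 74), (234, 73), (240, 73), (246, 75), (252, 74), (258, 74)]
0.045 [(0, 49), (6, 49), (12, 2), (18, 373), (24, 456), (30, 453), (36, 450), (42, 446), (48, 442), (54, 434), (60, 434), (66, 429), (72, 426), (78, 419), (84, 408), (90, 403), (96, 407), (102, 396), (108, 393), (114, 390), (120, 386), (126, 382), (132, 383), (138, 380), (144, 376), (150, 371), (156, 364), (162, 354), (168, 28), (174, 28), (180, 29), (186, 29), (192, 29), (198, 29), (204, 28), (210, 29), (216, 73), (222, 73), (228, 73), (234, 74), (240, 74), (246, 73), (252, 74), (258, 75)]
```

View pics/e.png

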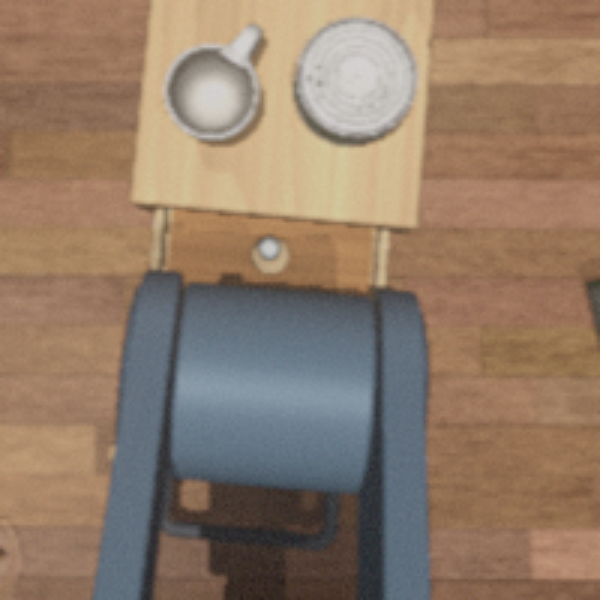

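The board has dropped: its top is level at 29 mm all the way across, the pin shows in the hole at (270,247), and the tray hasn't moved. I'll back off, lift, clear the view and check.

{"fn": "send_rows", "kwargs": {
  "commands": [
    [[-0.3,0,0,0,0,0],[-0.2,0,0,0,0,0],[0,0,-0.5,0,0,0],[0,0,-0.9,0,0,0],[0,0,-0.9,0,0,0],[0,0,-0.9,0,0,0],[0,0,-0.8,0,0,0],[-1,0,0,0,0,0]]
  ]
}}

```text
time_s: 13.43
eef_pos: [0.5177, 0.0766, 0.321]
eef_rot: [0.0, 0.999, -0.042, 0.007]
wrist_force: [0.8, -1.1, 1.2]
opening: 0.003
grasp_force: 0.0
```

{"fn": "send_rows", "kwargs": {
  "commands": [
    [[-1,0,0,0,0,0],[-1,0,0,0,0,0],[-1,0,0,0,0,0],[-1,0,0,0,0,0],[-1,0,0,0,0,0],[0,0,0,0,0,0],[0,0,0,0,0,0]]
  ]
}}

```text
time_s: 14.02
eef_pos: [0.3623, 0.0901, 0.3144]
eef_rot: [-0.0, 0.999, -0.041, 0.0]
wrist_force: [1.2, -0.2, -0.6]
opening: -0.002
grasp_force: 0.0
```

```bash
python3 look.py f
```

```text
[0.3623 0.0901 0.3144] 14.0167 [ 1.17166828 -0.18648595 -0.55504478]
board_centre 0.84 [267. 242.] [0.609 0.068 0.028] [[0.575, 0.004, 0.026], [0.648, 0.132, 0.031]]
tray_handle 0.8 [270. 286.] [0.522 0.076 0.018] [[0.441, -0.005, 0.013], [0.628, 0.153, 0.06]]
cup 0.88 [250. 179.] [0.73  0.105 0.095] [[0.699, 0.08, 0.08], [0.759, 0.132, 0.125]]
tin 0.83 [298. 178.] [0.73  0.018 0.128] [[0.696, -0.015, 0.085], [0.764, 0.05, 0.132]]
-0.045 [(0, 49), (6, 50), (12, 2), (18, 0), (24, 0), (30, 2), (36, 50), (42, 56), (48, 60), (54, 44), (60, 18), (66, 17), (72, 16), (78, 17), (84, 16), (90, 16), (96, 19), (102, 16), (108, 16), (114, 17), (120, 17), (126, 17), (132, 18), (138, 28), (144, 29), (150, 28), (156, 29), (162, 28), (168, 28), (174, 29), (180, 28), (186, 28), (192, 28), (198, 29), (204, 29), (210, 32), (216, 74), (222, 73), (228, 74), (234, 73), (240, 74), (246, 74), (252, 73), (258, 74)]
-0.02 [(0, 50), (6, 46), (12, 0), (18, 0), (24, -1), (30, 0), (36, -1), (42, 57), (48, 59), (54, 43), (60, 17), (66, 17), (72, 16), (78, 17), (84, 17), (90, 16), (96, 17), (102, 18), (108, 17), (1
[... 511 characters left out ...]
(138, 29), (144, 28), (150, 28), (156, 29), (162, 28), (168, 28), (174, 29), (180, 29), (186, 29), (192, 28), (198, 28), (204, 29), (210, 66), (216, 73), (222, 74), (228, 74), (234, 73), (240, 73), (246, 74), (252, 74), (258, 74)]
0.045 [(0, 49), (6, 49), (12, 0), (18, -1), (24, -1), (30, -1), (36, 1), (42, 59), (48, 59), (54, 52), (60, 16), (66, 15), (72, 16), (78, 16), (84, 17), (90, 16), (96, 16), (102, 16), (108, 17), (114, 17), (120, 17), (126, 16), (132, 17), (138, 29), (144, 28), (150, 29), (156, 29), (162, 28), (168, 29), (174, 28), (180, 29), (186, 28), (192, 28), (198, 29), (204, 28), (210, 29), (216, 74), (222, 73), (228, 73), (234, 74), (240, 73), (246, 74), (252, 76), (258, 75)]
```

View pics/f.png

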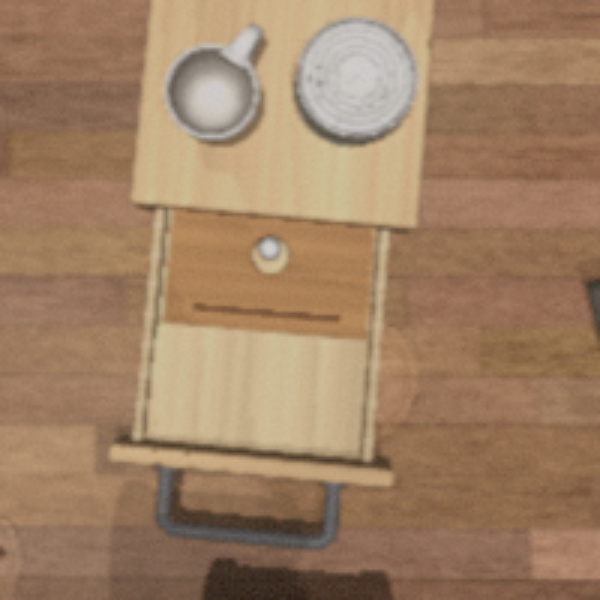

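The board lies flat with the pin through its hole at (269,250). The tray front is where it was at the stop, and the cup and tin haven't moved.

```bash
python3 -c "
from bench import ctrl;print(ctrl.hand_in())"
```

```text
the job is handed in; nothing more can be done
None
```

I pulled the tray out to its stop, slid the board back until it dropped flat over the pin, left the cup and tin where they stood, and handed the job in at about 14 s.

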